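# Move the clip-on filter cover to the loaded air blower

### The arm

A 6-joint arm with a two-finger parallel gripper is mounted at the origin on the work surface. World frame = base frame: x ahead of the robot, y to its left, z up, the work surface at z = 0. Lengths are in m, angles in degrees, forces in N, time in s.
With the tool pointing down it reaches from about 0.35 to 0.875 m from the base axis. Payload 4.2 kg.
Tool frame: the origin (TCP) lies midway between the tips of the shut fingers; the grasp point (between the pads) lies 19 mm behind it; y points along the fingers, z is the direction in which the jaws open and shut, and the axes are right-handed (so a half turn about y gives the same grasp; the last joint's range is limited). The gripper opens to 87 mm and grips with 3 to 60 N. Pads are 19 mm wide; open, the fingers measure 117 mm over their backs; the gripper's body (75 mm by 190 mm) begins 51 mm behind the grasp point.
Start: joints at [-52.85, 22.042, 0.453, 0, -68.411, -14.817], TCP at [0.238, -0.578, 0.223] pointing down, gripper open.
Joint ranges: [-179.83, 179.83], [-69.29, 118.12], [-61.27, 80.66], [-181.25, 117.63], [-171.15, -9.14], [-177.46, 177.46]. Speed limits (degrees/s): [159.86, 159.86, 180, 180, 180, 180].

### API

Orientations are given as [roll, pitch, yaw] about the fixed x, y, z axes, in that order (R = Rz(yaw) Ry(pitch) Rx(roll)).
In Python, from workcell import env gives the robot as it stands. The module is installed in compiled form; this text tells all that it offers. Calls block until the motion is done:
- env.goto(position, orientation): joint-space move of the TCP to a pose.
- env.move_straight(position, rotation=None, rate=0.15, force_limit=None): straight line of the TCP; rotation=None keeps the orientation; rate is the mean speed in m/s. With force_limit (N) it stops when the force on the tool has changed by that much, and returns True; else False.
- env.set_joints(angles): joint-space move.
- env.gripper_to(opening, grasp_force=None): opening from 0.0 (shut) to 1.0 (fully open); grasp_force is the grip in N (None keeps the last); returns when the fingers have stopped.
- env.dwell(seconds).
- env.inverse_kinematics(position, orientation): joint angles nearest the present ones, or None.
- env.read_state(): the state.
- env.grab_frame(name): name is "scene" or "top"; returns a dict with "image" (420x560x3 uint8, blue, green, red), "fx", "fy", "cx", "cy" (pixels), "position" and "orientation" of the camera in the world. Camera axes: x right, y up, looking along -z (the intrinsics and any distortion apply to the point x, -y, -z); pixel columns grow to the right and rows downward; lengths in m; the calibration is good to about 2 mm. A picture is of the moment at which its call begins. There is no depth.
A pose or a line that the arm cannot do raises env.Unreachable and nothing moves.
- env.close_job(): hands the job in, once; it reports no verdict.
Trained networks look in a picture, given as the dict that the camera call returned (one of the last four; its "shot" number tells which), for a name from the list of things; names that differ only in an ending like _2 or _b are one class to them, and where a whole thing is asked for, a point or a joint stands for the part that bears it (a point fixed in the world has none). Each returns a list of dicts, best first, with "score" (0 to 1); they miss things now and then, are a little off and sometimes report something else, mostly with a low value. They report only what shows in the picture. A call takes as long as a camera call. They do not tell look-alikes from the thing itself.
- env.search_frame(picture, thing): "xyz" ([x, y, z] in m, in world coordinates, good to about 4 mm: the middle of the surface that is visible of it).
- env.trace(picture, thing): "mask" (420x560 bool, what is visible of it).
The state is a dict: "clock": time; "joint_positions": joint angles; "qvel": joint speeds; "joint_torque": joint torques, N m; "position": TCP position; "tool_rot": TCP orientation; "force": force on the tool from outside, world axes, zero at the start; "wrist_torque": the same for the moment, N m; "opening": opening from 0.0 (shut) to 1.0 (fully open).
Only numpy, scipy, OpenCV 4.12 (cv2) and the standard library are available. Lean on these libraries where they do the work, as an engineer would, in place of code of your own. Each camera call takes 0.05 s, during which the arm holds its last target.

### The job

Two belt-worn air blowers for welding masks lie on the bench, and the filter cover is snapped onto the one whose filter has been taken out. Pinch the cover's two side tabs together to free it, lift it off, and fit it to the other blower, the one with the fresh filter in its bay: keep the tabs pinched, press the cover down against its springy seal until you feel it stand firmly on the frame, then let go so that both tabs spring out and latch. Use a light hand: never wrench the cover against its catches or bear down hard on a blower, and leave the other things on the bench where they are.

Things in the scene. Friction and masses are not known exactly. Their poses are not given: they have to be found in the camera images.
- cover: Black filter cover, 110 g: flat I-shaped plate 140 mm long (x), 6 mm thick, ends 72 mm wide (y), middle 38 mm wide. Origin: centre of the plate's underside, z up. A release tab stands at the middle of each long side; beside each tab there is free room for a finger down to the blower's top. May be fitted either way round.
- tab_left (a joint): Inward travel of the upright grey tab on the cover's +y side, m: 0 sprung out, 0.006 fully pressed; spring 8 N to start, 12 N at full travel. Tab blade 26 mm along x, 4 mm thick, top 30 mm above the cover's origin. Outer faces of the two tabs: 60 mm apart at rest, 48 mm fully pressed.
- tab_right (a joint): The same for the like tab on the cover's -y side.
- tab_left_pad (a point): Outer face of the +y tab, mid width, 20 mm above the cover's origin.
- tab_right_pad (a point): Outer face of the -y tab, mid width, 20 mm above the cover's origin.
- barb_left (a point): Outer top edge of the barb on the +y tab, under the plate (a like one is on the -y tab). The barb stands out 5 mm from the tab's face, from 7.5 to 12.5 mm below the cover's origin, and is square above and below: the cover goes on or off only with both tabs pressed 5 mm or more; pushing or pulling alone does not force it.
- pin_nose (a point): Lower end of one of four round-nosed locating pins, 12 mm thick, under the plate 42.5 mm (x) and 24 mm (y) from its centre, reaching 18 mm below the cover's origin. They guide the cover into a bay with 1.5 mm play each way.
- spent_unit: The blower that carries the cover at the start; its bay is empty. Grey plastic housing 160 mm long (x), 104 mm wide (y), its rim 50 mm above its origin (centre of its underside, z up), fixed to the bench on a dark rubber foot that lifts it 0 to 12 mm. A hose spigot, 38 mm thick, sticks out 26 mm at its +x end. A grey bay frame, 152 by 96 mm, stands up out of the housing.
- ready_unit: The blower with the fresh white pleated filter in its open bay; otherwise like spent_unit, also fixed, but its bay frame does not stand at a set height: its top lies anywhere from 55 to 65 mm above this origin and stays there. No reading gives it; it must be felt.
- spent_bay (a point): Centre of the bay opening in spent_unit, 60 mm above its origin, level with the top of its bay frame. Same opening and lips as in ready_unit.
- ready_bay (a point): Centre of the bay opening in ready_unit, at the nominal top of its frame (60 mm; the true top is up to 5 mm lower or higher). Opening 100 mm (x) by 63 mm (y); 6 mm thick lips along its long sides catch the barbs. Cover's origin above the true top: 0 fully down, 1.5 mm latched (the seal lifts it), 5 mm merely laid on. Barbs pass under the lip only within 1.2 mm of fully down.
- ready_seal (a point): Nominal top of one of ready_unit's two sprung rubber seal bars (10 by 60 mm, across the frame's top, 60 mm either side of the bay's centre along x). They stand 5 mm proud of the frame and sink together under the cover: 2.5 N to start, 6 N with the cover fully down on the frame, which is rigid and takes all further load.
- spent_seal (a point): The same for one of spent_unit's seal bars, which the latched cover holds down.
- tip_jar: Clear jar with a white cap, 38 mm across, 46 mm high, between the blowers; leave alone. Origin under its centre, as with all the bystanders.
- tape_roll: Roll of pale tape, 90 mm across, 19 mm high, near the robot; leave alone.
- screwdriver: Screwdriver, 200 mm long, lying beyond the blowers; leave alone.
- round_stub: Dark steel round, 56 mm across, 40 mm high, at the left; leave alone.
- round_slug: Steel round, 44 mm across, 26 mm high, at the left; leave alone.
- angle_offcut: Offcut of steel angle, 110 mm long, 40 mm high, beyond the blowers; leave alone.
- grinding_disc: Dark grinding disc, 115 mm across, 6 mm thick, at the right; leave alone.
- wire_brush: Brush with a wooden handle, 220 mm long, at the right near the robot; leave alone.
Mind the look-alikes: they are no part of the job. Of the things that look like the cover, the middle-sized one is meant.

How it is judged (in metres and radians):
On the way, in this order (a step that is already met when the one before it is completed fails the run):
1. the cover is freed and lifted clear of the blower it came on (z of cover in the frame of spent_unit above 0.095 m and contact force between cover and spent_unit below 0.1 N), for 0.2 s.
2. the cover is down and latched on the blower with the fresh filter (z of cover in the frame of ready_unit below 0.067 m and horizontal distance between cover and ready_unit below 0.006 m and angle between cover's own z axis and vertical below 0.03 rad and angle between the x axis of cover and the x axis of ready_unit, either way round below 0.06 rad and value of joint each of tab_left, tab_right below 0.0012 m), for 0.2 s.
At the end, for the whole second after the job is handed in: The cover sits latched on the blower with the fresh filter: its origin less than 67 mm above that blower's origin, within 6 mm of its centre, level within 0.03 rad and in line with it (either way round) within 0.06 rad, both tabs sprung out (less than 1.2 mm pressed), released and at rest (all of step 2 and linear speed of cover below 0.02 m/s and contact force between the fingers and cover below 0.1 N); the robot touches nothing.
It fails at once if the cover is wrenched against the catches of the blower it came on (more than 45 N between them) (contact force between cover and spent_unit above 45 N).
It fails at once if the cover is rammed down on the blower with the fresh filter (more than 30 N between them) (contact force between cover and ready_unit above 30 N).
It fails at once if the robot leans on a blower (more than 30 N) (contact force between any of the arm, the fingers and spent_unit above 30 N or contact force between any of the arm, the fingers and ready_unit above 30 N).
It fails at once if one of the other things on the bench is shifted by more than 30 mm (distance of any of tip_jar, tape_roll, screwdriver, round_stub, round_slug, angle_offcut, grinding_disc, wire_brush from where it was at the start of the episode above 0.03 m).
It also fails if it takes over 64 s, if anything falls off the work surface, if the arm or the gripper's body presses on something with over 40 N, if the wrist force passes 120 N, or if a joint passes its speed limit or range.

## Working session

There is one attempt and no reset: what is moved stays moved. The work goes in short steps, each a Python script; the robot and the scene stay as the last script left them, time stands still between calls to the robot, and variables do not carry over. Pictures are saved under pics/ and viewed, and the job is handed in when it is done.

```bash
ls; mkdir -p pics; python3 - <<'E'
from workcell import env
import cv2
s=env.read_state();print({k:s[k] for k in('clock','position','tool_rot','force','opening')})
for n in('top','scene'):
    f=env.grab_frame(n);cv2.imwrite(f'pics/{n}0.png',f['image']);print(n,{k:v for k,v in f.items() if k!='image'})
    for t in('cover','tab_left','spent_unit','ready_unit','tab_left_pad','tab_right_pad','ready_bay','spent_bay','ready_seal','spent_seal','tip_jar'):
        print(t,[(round(d['score'],2),[round(float(v),4) for v in d['xyz']]) for d in env.search_frame(f,t)])
E
```

```text
pics
{'clock': 0.0, 'position': array([ 0.2372826 , -0.5775249 ,  0.22144665]), 'tool_rot': array([-8.98708387e+01,  6.31256732e-03,  2.23251171e+01]), 'force': array([-0.25912929, -0.08276803,  0.35785885]), 'opening': 0.9966047933756347}
top {'fx': 442.03989114019146, 'fy': 442.03989114019146, 'cx': 282.3429878717377, 'cy': 214.04978099857573, 'position': array([ 0.34371697, -0.02477925,  1.07923897]), 'orientation': array([ 1.28368482e+01,  6.63266205e-02, -8.84419379e+01]), 'shot': 1}
cover [(0.96, [0.6916, -0.302, 0.0192]), (0.81, [0.5334, -0.1615, 0.0738]), (0.59, [0.3204, 0.3211, 0.0329])]
tab_left [(0.66, [0.3339, 0.3616, 0.0559]), (0.39, [0.6735, -0.2991, 0.0233])]
spent_unit [(0.64, [0.5305, -0.1404, 0.0718]), (0.36, [0.5272, -0.1341, 0.097])]
ready_unit [(0.74, [0.5428, 0.152, 0.0535])]
tab_left_pad [(0.64, [0.5328, -0.1335, 0.0678]), (0.42, [0.6704, -0.3025, 0.0199]), (0.42, [0.3343, 0.3637, 0.0574])]
tab_right_pad [(0.73, [0.5445, 0.1537, 0.0465]), (0.61, [0.5507, -0.1868, 0.0965]), (0.61, [0.3118, 0.2871, 0.041])]
ready_bay [(0.8, [0.5426, 0.1541, 0.0473]), (0.61, [0.53
[... 655 characters left out ...]
]), (0.66, [0.7905, -0.1279, -0.0006])]
tab_left [(0.62, [0.5326, -0.1291, 0.0899]), (0.57, [0.6731, -0.3007, 0.0261])]
spent_unit [(0.8, [0.5934, -0.1768, 0.0604])]
ready_unit [(0.95, [0.5654, 0.1458, 0.0429]), (0.5, [0.79, -0.1271, 0.0011]), (0.43, [0.4911, 0.4215, 0.0203])]
tab_left_pad [(0.45, [0.5605, 0.149, 0.0499]), (0.43, [0.5314, -0.1346, 0.086])]
tab_right_pad [(0.7, [0.3177, 0.2822, 0.0437]), (0.59, [0.7136, -0.3111, 0.0227])]
ready_bay [(0.65, [0.557, 0.1464, 0.0463])]
spent_bay [(0.75, [0.5925, -0.1814, 0.0559])]
ready_seal [(0.83, [0.5611, 0.1514, 0.0495])]
spent_seal [(0.77, [0.5923, -0.1776, 0.0564])]
tip_jar [(0.63, [0.554, -0.1888, 0.0889]), (0.6, [0.5407, -0.0066, 0.039])]
```

View pics/top0.png

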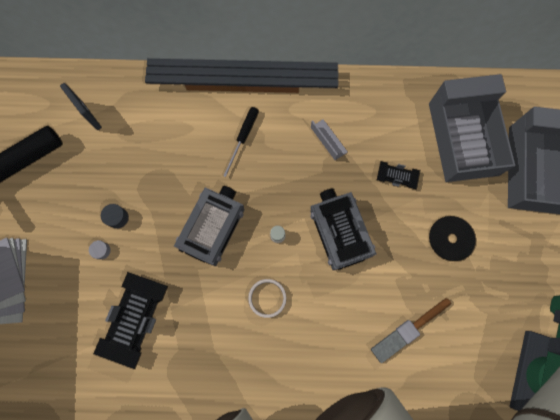

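View pics/scene0.png

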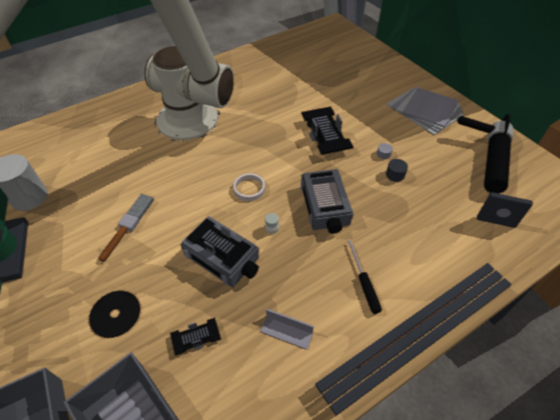

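Look-alikes for the cover in the top picture are the small one at (399,175), the large one at (131,320), and the middle-sized one snapped onto the blower at (343,228). I choose the one at (343,228). The ready blower, with the white pleats, is at (210,226).

```bash
python3 - <<'E'
import cv2,numpy as np
t=cv2.imread('pics/top0.png');s=cv2.imread('pics/scene0.png')
def cr(im,x,y,w,h,k):return cv2.resize(im[y:y+h,x:x+w],None,fx=k,fy=k,interpolation=cv2.INTER_CUBIC)
a=cr(t,300,180,90,100,6);cv2.imwrite('pics/c1.png',a)
cv2.imwrite('pics/c2.png',cr(t,170,180,90,100,6))
cv2.imwrite('pics/c3.png',cr(s,175,210,95,80,7))
cv2.imwrite('pics/c4.png',cr(s,285,160,90,85,7))
E
```

```text
(no output)
```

View pics/c1.png

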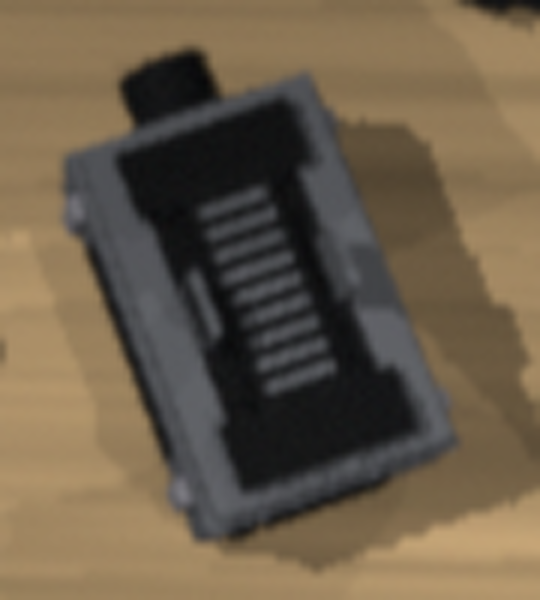

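View pics/c2.png

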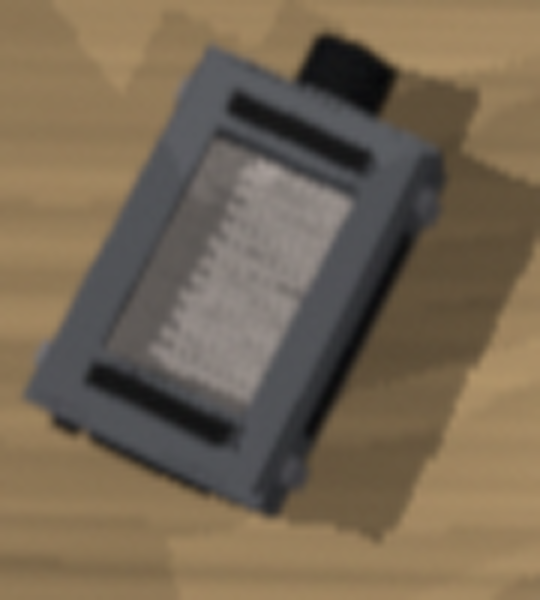

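View pics/c3.png

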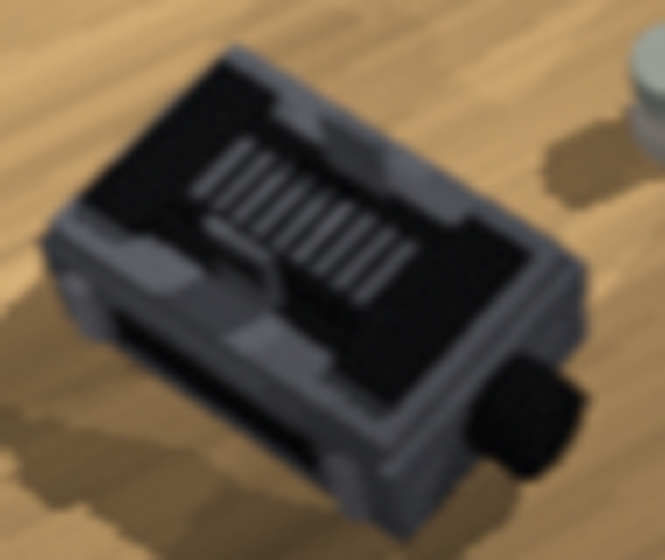

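View pics/c4.png

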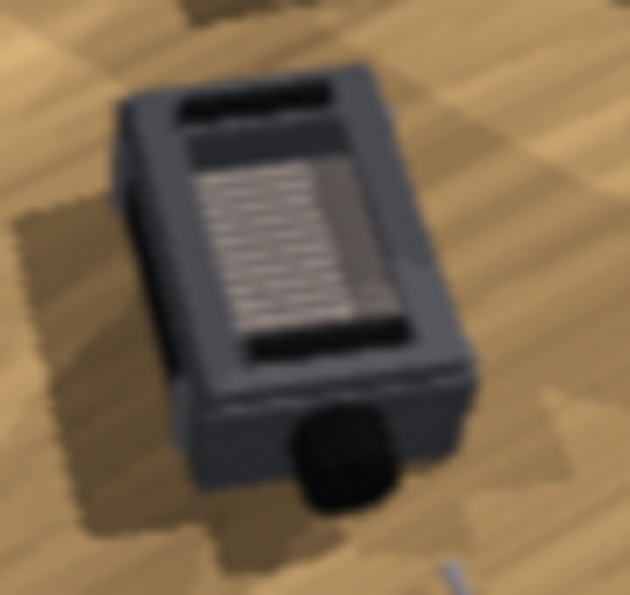

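```bash
cat > vis.py <<'E'
import numpy as np,cv2
from scipy.spatial.transform import Rotation as R
from scipy.optimize import minimize,least_squares
CAM={'top':dict(f=442.03989114019146,cx=282.3429878717377,cy=214.04978099857573,p=np.array([0.34371697,-0.02477925,1.07923897]),o=[12.8368482,.0663266205,-88.4419379]),
'scene':dict(f=419.6873734510241,cx=277.0721547667914,cy=210.53243606313995,p=np.array([1.09053174,-0.33388398,0.89960366]),o=[38.14563184,.79383091,57.15660188])}
def proj(c,P):
    c=CAM[c];q=(np.atleast_2d(P)-c['p'])@R.from_euler('xyz',c['o'],degrees=True).as_matrix()
    return np.c_[c['cx']+c['f']*q[:,0]/-q[:,2], c['cy']+c['f']*-q[:,1]/-q[:,2]]
def world(pose,L):  # pose x,y,z,yaw(rad)
    x,y,z,a=pose;L=np.atleast_2d(L);c,s=np.cos(a),np.sin(a)
    return np.c_[x+c*L[:,0]-s*L[:,1],y+s*L[:,0]+c*L[:,1],z+L[:,2]]
def fitpts(obs,p0):
    # obs: list (cam,local xyz,(u,v))
    def r(p): return np.concatenate([(proj(c,world(p,l))[0]-np.array(uv)) for c,l,uv in obs])
    s=least_squares(r,p0);return s.x,s.fun.reshape(-1,2)
def edgefit(imgs,edges,p0,off=.8,use=('top','scene')):
    # edges: list (A,B,cams): inside to left when seen from above (A->B ccw) darker inside assumed sign=+1
    G={k:cv2.GaussianBlur(cv2.cvtColor(v,cv2.COLOR_BGR2GRAY).astype(np.float32),(0,0),.6) for k,v in imgs.items()}
    def cost(p):
        t=0
        for A,B,cams,sg in edges:
            L=np.linspace(A,B,30)[2:-2]
            for c in cams:
                if c not in use: continue
                u=proj(c,world(p,L));d=u[-1]-u[0];n=np.array([-d[1],d[0]])/np.linalg.norm(d)
                g=[cv2.remap(G[c],(u+k*off*n)[:,0].astype(np.float32)[None],(u+k*off*n)[:,1].astype(np.float32)[None],cv2.INTER_CUBIC)[0] for k in(-1,1)]
                t+=sg*(g[1]-g[0]).mean()
        return t
    s=None
    sc=np.array([.004,.004,.004,.03])
    best=minimize(lambda q:cost(p0+q*sc),np.zeros(4),method='Nelder-Mead',options=dict(initial_simplex=np.vstack([np.zeros(4),np.eye(4)])))
    return p0+best.x*sc,cost(p0),best.fun
E
python3 - <<'E'
from vis import *
t=lambda u,v:(300+u/6-.4,180+v/6-.4)
s=lambda u,v:(175+u/7-.4,210+v/7-.4)
C=[(.07,.036,0),(.07,-.036,0),(-.07,-.036,0),(-.07,.036,0)]
ot=[('top',l,t(*p)) for l,p in zip(C,[(118,155),(290,97),(422,430),(242,490)])]
os=[('scene',l,s(*p)) for l,p in zip(C,[(535,255),(395,405),(80,200),(232,52)])]
for o in(ot+os,):
    p,r=fitpts(o,[.53,-.14,.07,.3]);print('cover',p,np.degrees(p[3]));print(r.round(2).tolist())
for c in('top','scene'):
    p1,r=fitpts(ot if c=='top' else os,p);print(c,p1.round(4))
t=lambda u,v:(170+u/6-.4,180+v/6-.4)
s=lambda u,v:(285+u/7-.4,160+v/7-.4)
F=[(.076,.048,0),(.076,-.048,0),(-.076,-.048,0),(-.076,.048,0)]
H=[(.080,.052,-.01),(.080,-.052,-.01),(-.080,-.052,-.01),(-.080,.052,-.01)]
S=[(.065,.03,.005),(.065,-.03,.005),(-.065,-.03,.005),(-.065,.03,.005)]
for n,L in(('F',F),('H',H)):
    o=[('top',l,t(*p)) for l,p in zip(L,[(207,50),(438,150),(270,512),(28,398)])]
    p,r=fitpts(o,[.54,.15,.06,-.4]);print(n,p,r.round(1).tolist())
o=[('top',l,t(*p)) for l,p in zip(S,[(234,92),(372,152),(228,445),(88,380)])]+[('scene',l,s(*p)) for l,p in zip(S,[(412,340),(252,362),(178,105),(328,85)])]
p,r=fitpts(o,[.54,.15,.06,-.4]);print('seal',p,np.degrees(p[3]),r.round(1).tolist())
E
```

```text
cover [ 0.54317792 -0.15994582  0.07689146  0.35645568] 20.423405897239473
[[-0.54, -0.53], [-0.37, -0.5], [-0.62, 0.07], [-0.2, 0.27], [-0.32, 0.03], [-0.38, 0.2], [-0.02, -0.78], [-1.18, 0.9]]
top [ 0.5444 -0.1621  0.0686  0.3579]
scene [ 0.5455 -0.1595  0.0799  0.354 ]
F [ 0.53690905  0.14797174  0.09595482 -0.39142123] [[0.8, -0.3], [-0.2, -0.6], [-1.2, -0.4], [0.6, 1.2]]
H [ 0.54867998  0.15854048  0.04593127 -0.39193351] [[0.3, -0.2], [0.1, -0.2], [-0.7, -0.4], [0.3, 0.8]]
seal [ 0.54723934  0.15652855  0.05678993 -0.40398201] -23.146464153422407 [[0.5, -0.5], [0.1, -0.3], [-0.7, 0.4], [-0.3, 0.5], [0.3, 0.1], [0.1, 0.3], [-0.4, -0.0], [-0.3, -0.1]]
```

```bash
cat > fit0.py <<'E'
from vis import *
I={k:cv2.imread(f'pics/{k}0.png') for k in('top','scene')}
def loop(P,z):
    P=[np.r_[p,z] for p in P];return list(zip(P,P[1:]+P[:1]))
# ccw (from above) I-shape ends; image row axis flips -> sign found by trial
def rect(hx,hy,z,cx=0):return loop([(cx+hx,-hy),(cx+hx,hy),(cx-hx,hy),(cx-hx,-hy)],z)
B=('top','scene')
cov=[(a,b,B,1) for a,b in rect(.07,.036,0)]
# only the ends of the long edges
def trim(e):
    out=[]
    for a,b,c,s in e:
        if abs(a[0]-b[0])>.1:
            d=b-a
            out+=[(a,a+d*.14,c,s),(b-d*.14,b,c,s)]
        else: out.append((a,b,c,s))
    return out
cov=trim(cov)
hs=lambda z,cx:[(a,b,B,1) for a,b in rect(.005,.03,z,cx)]
seal=hs(.005,.06)+hs(.005,-.06)
def run(n,e,p0):
    for sg in(1,-1):
        ee=[(a,b,c,s*sg) for a,b,c,s in e]
        for use in(B,('top',),('scene',)):
            p,c0,c1=edgefit(I,ee,np.array(p0),use=use);print(n,sg,use,p.round(4),round(np.degrees(p[3]),2),round(c0,1),round(c1,1))
if __name__=='__main__':
    run('cover',cov,[.5432,-.1599,.0769,.3565]);run('seal',seal,[.5472,.1565,.0568,-.404])
E
python3 fit0.py
```

```text
cover 1 ('top', 'scene') [ 0.5554 -0.1437  0.0716  0.2422] 13.88 428.3 -31.8
cover 1 ('top',) [ 0.5789 -0.1527 -0.0518  0.2643] 15.15 201.2 -54.6
cover 1 ('scene',) [ 0.5544 -0.1293  0.0644  0.2915] 16.7 227.1 -31.7
cover -1 ('top', 'scene') [ 0.5426 -0.1603  0.0765  0.3661] 20.98 -428.3 -439.2
cover -1 ('top',) [ 0.5422 -0.1599  0.0789  0.3674] 21.05 -201.2 -208.6
cover -1 ('scene',) [ 0.5445 -0.1608  0.0791  0.3635] 20.83 -227.1 -234.5
seal 1 ('top', 'scene') [ 0.559   0.159   0.0555 -0.4281] -24.53 518.6 -163.5
seal 1 ('top',) [ 0.5593  0.1596  0.0547 -0.4252] -24.36 262.2 -63.9
seal 1 ('scene',) [ 0.5646  0.1538  0.0646 -0.3985] -22.83 256.4 -102.3
seal -1 ('top', 'scene') [ 0.5467  0.1569  0.0578 -0.4111] -23.55 -518.6 -537.0
seal -1 ('top',) [ 0.5465  0.1568  0.0583 -0.4119] -23.6 -262.2 -269.6
seal -1 ('scene',) [ 0.5471  0.1563  0.0584 -0.4053] -23.22 -256.4 -267.7
```

Crop c1 shows the middle-sized cover with its two upright grey tabs on the blower. The edge fits from both cameras agree within about 2 mm:
- **Cover:** centre (0.543, -0.160), yaw 20.9°, origin z about 0.071.
- **Ready bay:** centre (0.547, 0.157), frame top about 0.058, yaw -23.5°.

Next I approach the cover.

```bash
cat > h.py <<'E'
from workcell import env
import numpy as np
def st(l=''):
    s=env.read_state();print(l,'t',round(s['clock'],2),'p',s['position'].round(4),'r',s['tool_rot'].round(2),'F',s['force'].round(2),'M',s['wrist_torque'].round(2),'op',round(s['opening'],4),'mm',round(s['opening']*87,1));return s
E
python3 - <<'E'
from h import *
import cv2
o=[-90,0,20.9]
env.goto([.543,-.160,.20],o);st('above')
c=env.move_straight([.543,-.160,.115],o,rate=.1);st('mid')
for n in('top','scene'):
    f=env.grab_frame(n);cv2.imwrite(f'pics/{n}1.png',f['image'])
im=np.hstack([cv2.resize(cv2.imread('pics/top1.png')[160:290,280:400],None,fx=3.3,fy=4,interpolation=2),cv2.resize(cv2.imread('pics/scene1.png')[190:320,160:280],None,fx=3.3,fy=4,interpolation=2)])
cv2.imwrite('pics/m1.png',im)
E
```

```text
above t 3.08 p [ 0.5428 -0.1608  0.2   ] r [-90.01   0.    20.83] F [-0.07 -0.01  1.08] M [ 0.02 -0.   -0.03] op 0.999 mm 86.9
mid t 4.08 p [ 0.5436 -0.1601  0.1157] r [-9.004e+01 -7.000e-02  2.091e+01] F [ 1.18 -0.83 -0.71] M [0.04 0.01 0.04] op 1.0049 mm 87.4
```

View pics/m1.png

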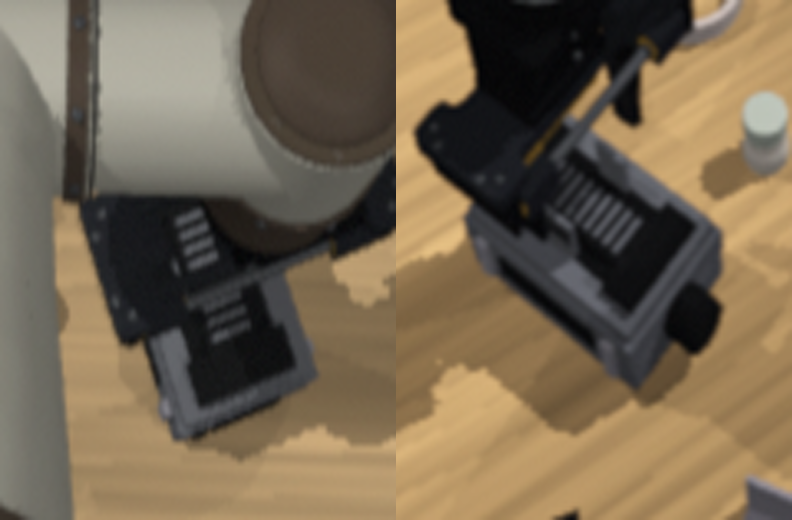

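The right half (scene camera) shows the fingers straddling the tabs, one at about (530,210) and the other at about (625,100). They are in line with the notch. I descend guarded.

```bash
python3 - <<'E'
from h import *
o=[-90,0,20.9]
st('a')
print(env.move_straight([.543,-.160,.077],o,rate=.03,force_limit=5));st('down')
env.gripper_to(.72,10);env.dwell(.2);st('.72')
E
```

```text
a t 4.17 p [ 0.5436 -0.16    0.1158] r [-9.004e+01 -9.000e-02  2.091e+01] F [ 0.64 -0.07 -0.12] M [ 0.01 -0.04 -0.05] op 0.9994 mm 86.9
False
down t 5.59 p [ 0.5432 -0.16    0.0773] r [-9.001e+01 -3.000e-02  2.090e+01] F [-0.02  0.74 -1.48] M [ 0.02  0.   -0.04] op 1.0011 mm 87.1
.72 t 6.53 p [ 0.543 -0.16   0.077] r [-90.    0.   20.9] F [ 0.74  0.16 -0.91] M [0.   0.04 0.01] op 0.7181 mm 62.5
```

```bash
python3 - <<'E'
from h import *
a=np.radians(20.9);u=np.array([-np.sin(a),np.cos(a),0])
for op,f in((.685,12),(.65,15),(.61,20),(.57,25),(.54,30)):
    env.gripper_to(op,f);env.dwell(.1)
    F=np.mean([ (env.dwell(.02),env.read_state()['force'])[1] for _ in range(6)],axis=0)
    s=st(op);print('lateral',(F@u).round(2),'z',F[2].round(2))
E
```

```text
0.685 t 7.08 p [ 0.5429 -0.1598  0.077 ] r [-8.998e+01  1.000e-02  2.090e+01] F [-0.69  3.6   1.6 ] M [1.26 0.38 0.01] op 0.6884 mm 59.9
lateral 3.81 z 1.36
0.65 t 7.62 p [ 0.5431 -0.1603  0.077 ] r [-90.02  -0.    20.9 ] F [ 0.63 -1.59 -0.88] M [-0.37 -0.01  0.01] op 0.6573 mm 57.2
lateral -1.45 z -0.83
0.61 t 8.19 p [ 0.543  -0.1601  0.077 ] r [-90.    0.   20.9] F [ 0.74 -1.77 -0.95] M [-0.51 -0.   -0.05] op 0.6159 mm 53.6
lateral -2.11 z -1.21
0.57 t 8.77 p [ 0.543  -0.1599  0.0772] r [-9.00e+01 -1.00e-02  2.09e+01] F [-1.13 -0.39  2.85] M [ 0.05  0.38 -0.03] op 0.5764 mm 50.1
lateral 0.25 z 2.95
0.54 t 9.3 p [ 0.5429 -0.1597  0.0769] r [-8.998e+01  1.000e-02  2.090e+01] F [-2.23  2.97  2.93] M [ 0.76  0.57 -0.01] op 0.544 mm 47.3
lateral 3.18 z 3.07
```

```bash
python3 - <<'E'
from h import *
import cv2
o=[-90,0,20.9]
env.gripper_to(.48,30);st('grip')
print(env.move_straight([.543,-.160,.087],o,rate=.02,force_limit=10));st('lift1')
print(env.move_straight([.543,-.160,.105],o,rate=.04,force_limit=10));st('lift2')
print(env.move_straight([.543,-.160,.20],o,rate=.12));env.dwell(.25);st('lift3')
for n in('top','scene'):
    f=env.grab_frame(n);cv2.imwrite(f'pics/{n}2.png',f['image'])
cv2.imwrite('pics/m2.png',cv2.resize(cv2.imread('pics/scene2.png')[100:320,120:350],None,fx=2.6,fy=2.6,interpolation=2))
E
```

```text
grip t 9.52 p [ 0.543  -0.1599  0.077 ] r [-89.99  -0.    20.9 ] F [-2.09  1.76  3.57] M [ 0.79  0.49 -0.01] op 0.5495 mm 47.8
False
lift1 t 10.17 p [ 0.543  -0.1601  0.0869] r [-90.     0.    20.89] F [ 0.88 -0.69 -1.03] M [ 0.02 -0.04  0.05] op 0.5399 mm 47.0
False
lift2 t 10.77 p [ 0.543  -0.16    0.1052] r [-9.000e+01 -2.000e-02  2.089e+01] F [ 0.22 -0.67 -1.78] M [0.05 0.   0.01] op 0.5422 mm 47.2
False
lift3 t 11.96 p [ 0.5427 -0.16    0.1993] r [-8.997e+01  8.000e-02  2.090e+01] F [-0.32 -0.66 -1.53] M [ 0.03  0.01 -0.02] op 0.5463 mm 47.5
```

View pics/m2.png

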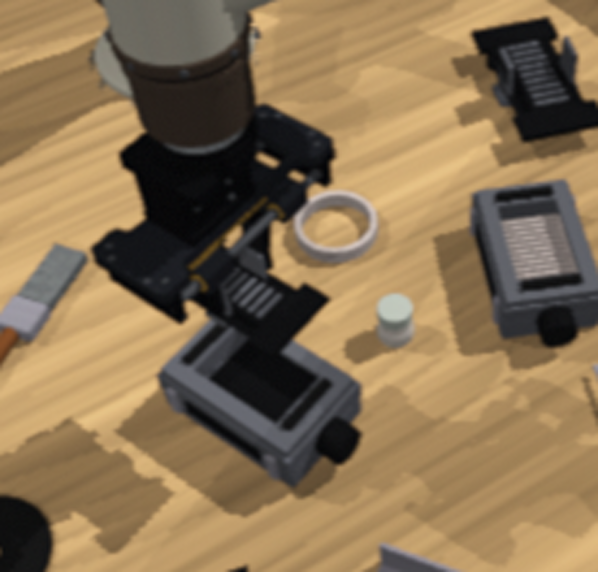

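The cover is lifted level in the gripper, and the empty bay shows below it. I carry it to a hover over the ready bay and check the relative alignment.

```bash
python3 - <<'E'
from h import *
import cv2
from fit0 import *
o=[-90,0,-23.45]
for use in(B,('top',),('scene',)):
    I2={k:cv2.imread(f'pics/{k}2.png') for k in B}
    ee=[(a,b,c,-s) for a,b,c,s in seal]
    p,c0,c1=edgefit(I2,ee,np.array([.5467,.1567,.058,-.41]),use=use);print('ready',use,p.round(4),round(np.degrees(p[3]),2),round(c0),round(c1))
print(env.inverse_kinematics([.5467,.1567,.2],o))
env.goto([.5467,.1567,.20],o);st('over')
print(env.move_straight([.5467,.1567,.12],o,rate=.1));env.dwell(.2);st('hover')
for n in('top','scene'):
    f=env.grab_frame(n);cv2.imwrite(f'pics/{n}3.png',f['image'])
cv2.imwrite('pics/m3.png',np.hstack([cv2.resize(cv2.imread('pics/top3.png')[150:290,140:280],None,fx=2.8,fy=4,interpolation=2),cv2.resize(cv2.imread('pics/scene3.png')[120:260,260:400],None,fx=2.8,fy=4,interpolation=2)]))
E
```

```text
ready ('top', 'scene') [ 0.5467  0.157   0.0578 -0.4133] -23.68 -628 -630
ready ('top',) [ 0.5467  0.1571  0.0577 -0.4118] -23.59 -299 -301
ready ('scene',) [ 0.5479  0.1558  0.0597 -0.4144] -23.74 -328 -330
[  32.31281706   17.57531686   -9.60407285    0.          -62.8206103
 -145.76281706]
over t 13.28 p [0.5467 0.1562 0.2   ] r [-90.02   0.   -23.45] F [ 0.04 -0.04 -1.79] M [-0.02 -0.   -0.01] op 0.5437 mm 47.3
False
hover t 14.43 p [0.547  0.1569 0.1207] r [-8.993e+01 -5.000e-02 -2.344e+01] F [ 0.45  0.28 -0.87] M [-0.07  0.01  0.  ] op 0.5462 mm 47.5
```

View pics/m3.png

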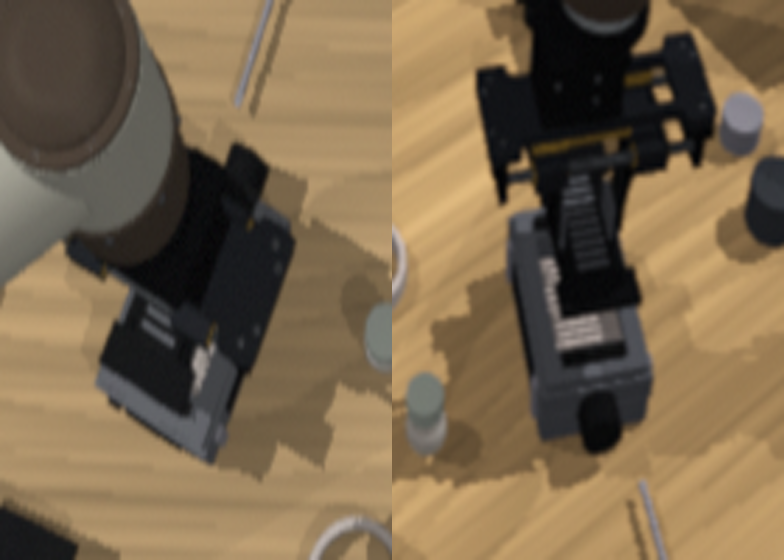

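```bash
python3 - <<'E'
from fit0 import *
I3={k:cv2.imread(f'pics/{k}3.png') for k in B}
V=lambda x,y:np.array([x,y,0.])
e=[(V(.07,-.036),V(.07,.036),('scene',),-1),(V(.07,.036),V(.05,.036),('scene',),-1),(V(.05,-.036),V(.07,-.036),('scene',),-1),
   (V(-.07,.036),V(-.07,-.036),('top',),-1),(V(-.052,.036),V(-.07,.036),('top',),-1)]
p0=np.array([.547,.1568,.1195,np.radians(-23.45)])
for use in(B,):
    p,c0,c1=edgefit(I3,e,p0,use=use);print(p.round(4),np.degrees(p[3]).round(2),c0,c1)
for n,p_ in(('o',p),):
    for c,o in(('top',(140,150)),('scene',(260,120))):
        im=cv2.resize(I3[c][o[1]:o[1]+140,o[0]:o[0]+140],None,fx=4,fy=4,interpolation=2)
        q=proj(c,world(p_,[V(.07,-.036),V(.07,.036),V(-.07,.036),V(-.07,-.036)]))
        cv2.polylines(im,[((q-o+.5)*4).astype(np.int32)],True,(0,0,255),1);cv2.imwrite(f'pics/ov_{c}.png',im)
a=cv2.imread('pics/ov_top.png');b=cv2.imread('pics/ov_scene.png');cv2.imwrite('pics/ov.png',cv2.resize(np.hstack([a,b]),(800,400)))
E
```

```text
[ 0.5477  0.156   0.1186 -0.4129] -23.66 -291.9199 -312.2524108886719
```

View pics/ov.png

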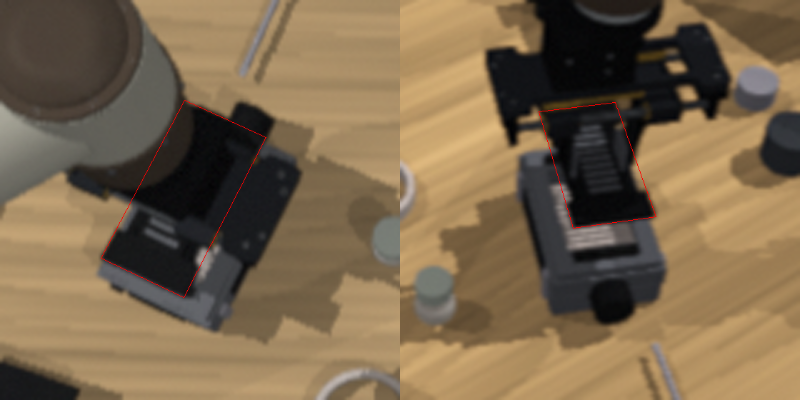

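```bash
python3 - <<'E'
from h import *
o=[-90,0,-23.55]; P=[.5464,.1570]
env.move_straight(P+[.10],o,rate=.05);env.dwell(.2);st('pre')
print(env.move_straight(P+[.078],o,rate=.02,force_limit=5));env.dwell(.2);st('a')
E
```

```text
pre t 15.28 p [0.5466 0.1571 0.1003] r [-8.997e+01 -3.000e-02 -2.354e+01] F [-0.77 -0.3  -0.8 ] M [-0.08 -0.07  0.02] op 0.5457 mm 47.5
False
a t 16.73 p [0.5465 0.1571 0.0781] r [-8.999e+01 -1.000e-02 -2.355e+01] F [ 0.27  0.28 -1.57] M [-0.01 -0.04  0.03] op 0.5419 mm 47.1
```

```bash
cat >> h.py <<'E'
def mean(n=6):
    return np.mean([ (env.dwell(.02),env.read_state()['force'])[1] for _ in range(n)],axis=0)
E
python3 - <<'E'
from h import *
o=[-90,0,-23.55]; P=[.5464,.1570]
z=.078
while z>.0595:
    z-=.001
    hit=env.move_straight(P+[z],o,rate=.015,force_limit=7)
    F=mean(4);s=env.read_state();print(round(z,4),s['position'].round(4),F.round(1),s['wrist_torque'].round(2),round(s['clock'],1),hit)
    if F[2]>8 or hit or np.hypot(*F[:2])>7:break
E
```

```text
0.077 [0.5464 0.157  0.0769] [ 0.1  0.  -1.5] [-0.02 -0.08 -0.03] 17.0 False
0.076 [0.5464 0.157  0.076 ] [ 0.3 -0.3 -1.8] [-0.02 -0.1  -0.03] 17.4 False
0.075 [0.5464 0.157  0.075 ] [ 0.3 -0.1 -1.4] [-0.05 -0.01 -0.03] 17.7 False
0.074 [0.5464 0.157  0.074 ] [-0.1 -0.1 -1.7] [-0.05 -0.03  0.03] 18.0 False
0.073 [0.5464 0.157  0.073 ] [ 0.1  0.1 -1.4] [-0.1   0.04  0.04] 18.3 False
0.072 [0.5464 0.157  0.072 ] [ 0.  -0.1 -1.8] [-0.06 -0.03  0.02] 18.6 False
0.071 [0.5464 0.157  0.071 ] [-0.4  0.  -1.2] [-0.06 -0.07 -0.  ] 18.9 False
0.07 [0.5464 0.157  0.07  ] [-0.1 -0.5 -1. ] [-0.05 -0.02 -0.04] 19.3 False
0.069 [0.5466 0.1571 0.0693] [-0.3  0.   1.1] [-0.04  0.09  0.03] 19.6 False
0.068 [0.5466 0.1571 0.0682] [-0.2 -0.2  1.2] [-0.08  0.13  0.02] 19.9 False
0.067 [0.5465 0.1571 0.0671] [-0.6  0.   2.4] [0.01 0.08 0.01] 20.2 False
0.066 [0.5465 0.157  0.0661] [-0.4 -0.2  2.8] [-0.08  0.07  0.  ] 20.5 False
0.065 [0.5466 0.1571 0.0652] [-0.6 -0.3  3.6] [-0.11  0.09  0.  ] 20.8 False
0.064 [0.5466 0.1571 0.0646] [-1.  -0.1  6.4] [-0.14  0.35 -0.03] 21.2 False
0.063 [0.5466 0.1571 0.0645] [-2.6 -0.8 11. ] [-0.17  0.95  0.03] 21.5 False
```

I felt the seal from z≈0.0695 and a firm stop at 0.0645, which matches its 5 mm travel. The load on the frame is about 12 N. I add a little more and release while holding down.

```bash
python3 - <<'E'
from h import *
o=[-90,0,-23.55]; P=[.5464,.1570]
env.move_straight(P+[.0625],o,rate=.01,force_limit=7);print(mean());st('press')
for op in(.59,.64,.70,.76):
    env.gripper_to(op);F=mean(4);st(op)
env.gripper_to(.95);env.dwell(.2);st('open')
E
```

```text
[-4.11860225 -0.73043828 14.10927188]
press t 21.82 p [0.5467 0.1571 0.0645] r [-8.997e+01 -6.000e-02 -2.351e+01] F [-3.59 -0.96 13.6 ] M [-0.14  1.21 -0.01] op 0.5426 mm 47.2
0.59 t 22.27 p [0.5468 0.1575 0.0643] r [-8.993e+01 -7.000e-02 -2.351e+01] F [-4.19  1.41 12.08] M [0.16 1.16 0.02] op 0.5937 mm 51.7
0.64 t 22.74 p [0.5468 0.1575 0.0643] r [-8.993e+01 -7.000e-02 -2.351e+01] F [-3.29  0.27 12.72] M [ 0.18  1.08 -0.02] op 0.6401 mm 55.7
0.7 t 23.21 p [0.546  0.1568 0.0617] r [-9.005e+01  5.000e-02 -2.357e+01] F [ 0.24  0.23 -0.42] M [ 0.03 -0.01  0.  ] op 0.6989 mm 60.8
0.76 t 23.7 p [0.5464 0.157  0.0624] r [-90.01   0.   -23.55] F [-0.41  0.01 -0.3 ] M [-0.07 -0.01  0.04] op 0.7608 mm 66.2
open t 24.52 p [0.5464 0.157  0.0625] r [-90.    -0.   -23.55] F [ 0.2  -0.39  1.34] M [-0.02 -0.04 -0.04] op 0.9529 mm 82.9
```

```bash
python3 - <<'E'
from h import *
import cv2
o=[-90,0,-23.55]; P=[.5464,.1570]
print(env.move_straight(P+[.11],o,rate=.06,force_limit=6));st()
env.move_straight(P+[.22],o,rate=.15)
env.goto([.30,-.45,.25],[-90,0,20]);st()
for n in('top','scene'):
    f=env.grab_frame(n);cv2.imwrite(f'pics/{n}4.png',f['image'])
from fit0 import *
I4={k:cv2.imread(f'pics/{k}4.png') for k in B}
for use in(B,('top',),('scene',)):
    p,c0,c1=edgefit(I4,[(a,b,c,-s) for a,b,c,s in cov],np.array([.5467,.1567,.065,-.411]),use=use);print(use,p.round(4),np.degrees(p[3]).round(2),c0,c1)
cv2.imwrite('pics/m4.png',np.hstack([cv2.resize(I4['top'][170:280,160:260],None,fx=4,fy=5,interpolation=2),cv2.resize(I4['scene'][150:260,280:380],None,fx=4,fy=5,interpolation=2)]))
E
```

```text
False
 t 25.47 p [0.5461 0.1568 0.1097] r [-9.003e+01  4.000e-02 -2.356e+01] F [0.86 0.14 0.14] M [-0.05 -0.05 -0.  ] op 0.9489 mm 82.6
 t 28.68 p [ 0.3005 -0.4497  0.2499] r [-89.99  -0.    20.04] F [ 0.82  0.22 -0.18] M [ 0.06 -0.05  0.02] op 0.9501 mm 82.7
('top', 'scene') [ 0.5467  0.1563  0.0649 -0.4093] -23.45 -417.771 -421.6766052246094
('top',) [ 0.5465  0.1562  0.0657 -0.4067] -23.3 -205.25267 -207.51123046875
('scene',) [ 0.5598  0.1438  0.085  -0.4142] -23.73 -212.51831 -228.02127075195312
```

View pics/m4.png

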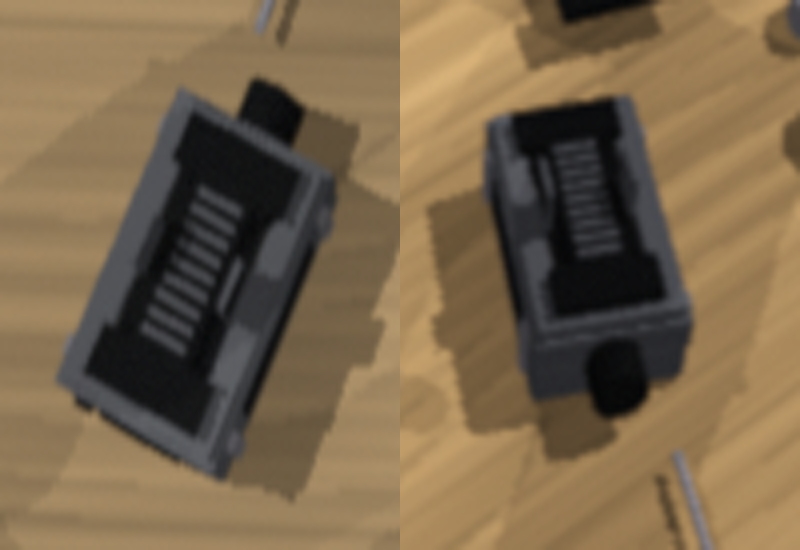

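View pics/top4.png

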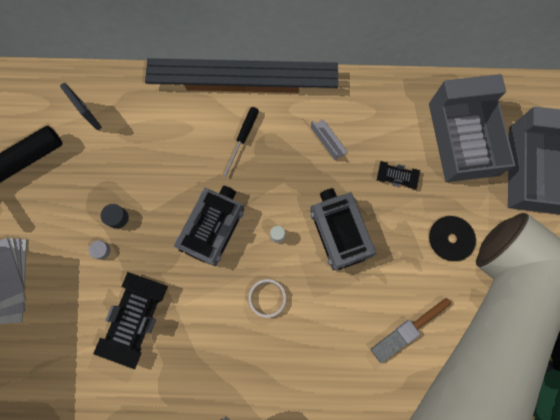

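The pictures show the cover seated in the ready blower's frame, in line with it: (210,226) in the top view. The spent bay at (343,228) is empty, and all bystanders stand at their old pixels. The latch is also confirmed by feel, because the tabs were still bearing on the fingers at a 55.7 mm gap. Tabs stopped by the lip could not spread past about 50 mm.

```bash
python3 - <<'E'
from h import *
env.dwell(.3);st();env.close_job()
E
```

```text
t 29.08 p [ 0.3002 -0.4499  0.25  ] r [-90.     0.    20.02] F [-0.64 -1.    1.27] M [-0.   -0.01 -0.02] op 0.9504 mm 82.7
the job is handed in; nothing more can be done
```

The filter cover is off the spent blower and latched on the one with the fresh filter, and I handed the job in at about 29 s. I pinched and lifted it with little force. On the ready blower I felt the seal give from tool height 69.5 mm to a firm stop at 64.5 mm. I pressed to about 15 N there, then let the tabs spring out and backed away.

**Last checks**
- **Position:** the fit to both cameras together puts the cover within about 1 mm and 0.2° of the bay. Its plate top is at z 0.065, the height expected when latched.
- **Latch:** the tabs were still pushing on the fingers at a 55.7 mm gap, which is only possible if both barbs had passed under the lips. I did not tug the cover to test it.
- **Other things on the bench:** the bystanders look unmoved in the last top picture.
- **Disagreement:** the last scene-camera fit taken alone ran off to an implausible pose with z 0.085. I discounted it because the top fit, the combined fit and the picture itself all agree.

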